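# Hook the dropped torch ring out from behind the heater guard

### The arm

A 6-joint arm with a two-finger parallel gripper is mounted at the origin on the work surface. World frame = base frame: x ahead of the robot, y to its left, z up, the work surface at z = 0. Lengths are in m, angles in rad, forces in N, time in s.
With the tool pointing down it reaches from about 0.275 to 0.725 m from the base axis. Payload 15.9 kg.
Tool frame: the origin (TCP) lies at the very end of the fingers, on their centre line; the grasp point (between the pads) lies 19 mm behind it; y points along the fingers, x is the direction in which the jaws open and shut, and the axes are right-handed (so a half turn about y gives the same grasp; the last joint's range is limited). The gripper opens to 85 mm and grips with 20 to 120 N. Pads are 22 mm wide; open, the fingers measure 114 mm over their backs; the gripper's body (76 mm by 85 mm) begins 54 mm behind the grasp point. The pads swing forward as they close: fully open they stand 13 mm farther back than shut.
Start: joints at [-1.213, 0.213, -0.034, 1.323, 0, 1.571], TCP at [0.175, -0.468, 0.231] pointing down, gripper open.
Joint ranges: [-2.98, 2.98], [-0.74, 1.72], [-1.14, 1.35], [-2.1, 2.04], [-1.57, 1.44], [-3.14, 3.14]. Speed limits (rad/s): [1.89, 1.89, 2.39, 2.57, 3.14, 3.14].

### API

Orientations are given as a unit quaternion [w, x, y, z].
In Python, from cell import env gives the robot as it stands.
- The arm moves only by the tool send_rows, never from a script. Its argument "rows" is a list of rows, each a list of 4 numbers: the shift along the tool's x, y, z in m, then the turn about the tool's y in rad. A call has 1 to 8 rows; each row is the pose to reach, as a shift and turn from the pose commanded when the call began, along the tool's axes at that moment; what a row does not reach only later rows make up. A row lasts 1/12 s, in which the tool goes at most 41.7 mm and 7.16 degrees, less where a joint would pass 70% of its speed; a pose out of reach is approached as far as the arm can. A call with a gripper value outside its range is refused whole. "hand" is the finger opening in m, from 0 to 0.0854, set as the call begins (left out, the last holds). The fingers move at their own pace and stop on an object; the grip force is fixed at half the most. Time passes only in rows, so rows that repeat a pose let the fingers close. It gives the time, the measured TCP pose, the force and the opening at its end, in the units of the state.
- env.observe(): the state, without advancing time (a new reading comes with each control period).
- env.grab_frame(name): name is "scene" or "top" or "wrist"; returns (picture, depth): 480x640x3 uint8, red, green, blue; 480x640 float32, m along the optical axis (not along the pixel's ray), 0 where there is no reading.
- env.camera_model(name): a dict with "intrinsics" (3x3 intrinsics, pixels), "k1" (the pictures are not rectified: a ray, as slopes to the right and down, at radius r is drawn at 1 + k1 r^2 times it, then the intrinsics apply), "pose" (4x4, takes a point from camera to world coordinates); the wrist camera has in their place "mount" (4x4, takes a point from camera to tool coordinates, whose origin is the TCP and whose axes are the tool frame's). Camera axes: x right, y up, looking along -z (the intrinsics and any distortion apply to the point x, -y, -z); pixel columns grow to the right and rows downward; lengths in m; the calibration is good to about 2 mm. A picture is of the moment at which its call begins: read the wrist's pose just before it. camera_model takes no time and is no camera call.
- env.job_done(): hands the job in, once; it reports no verdict.
The state is a dict: "time_s": time; "joint_pos": joint angles; "joint_velocities": joint speeds; "joint_torque": joint torques, N m; "eef_pos": TCP position; "tool_rot": TCP orientation; "force": force on the tool from outside, world axes, zero at the start; "wrist_torque": the same for the moment, N m; "opening": finger opening in m.
Only numpy, scipy, OpenCV 4.12 (cv2) and the standard library are available. Lean on these libraries where they do the work, as an engineer would, in place of code of your own. Each camera call takes 0.05 s, during which the arm holds its last target.

### The job

The torch's brass lens ring has slid under the steel bar guard, where the hand does not fit. Take the hooked rod from its rack, hook the ring and draw it out between the runners, and snug it against both wooden stop pegs with a light steady pull of about 9 newtons held for about a second, without ever straining the pegs or the guard (13 newtons at most) or touching the ring by hand. Then leave the ring lying there and lay the rod back in its rack as it was, disturbing nothing else.

Things in the scene. Friction and masses are not known exactly. Their poses are not given: they have to be found in the camera images.
- ring: Brass lens ring lying flat on the shelf under the guard: outside diameter 56 mm, hole 40 mm, 10 mm high, about 100 g. Origin at the centre of its underside. It is far bigger than the steel nut lying nearby.
- rod: Hooked rod, 180 g. Origin at the centre of its oak handle: 110 mm long (x), 16 mm wide (y), 22 mm high (z). From the handle a 6 mm steel shaft runs along +x, at the origin's height, to x = 170 mm and there turns straight down as a round tine 6 mm thick, ending 36 mm below the origin. Fingers have room at the handle's middle (x = -35 to 50 mm).
- rod_tip (a point): Lower end of the rod's tine: x = 170, y = 0, z = -36 mm from the rod's origin. In the rack it points down, 9 mm above the shelf.
- rack: Fixed dark wooden rack for the rod, left or right. Origin on the shelf; x along the lying rod, whose origin then is 45 mm straight above this one (axes alike). Base 170 x 50 x 8 mm, x = -70 to 100. Two open-topped notches with cheeks 10 mm high: at x = -48 mm, 23 mm wide, floor 34 mm up for the handle; at x = 85 mm, 16 mm wide, floor 42 mm up for the shaft.
- guard: Fixed dark steel bar guard and peg stop. Origin on the shelf; x points in under the guard: the ring is drawn to -x. Posts at x = 85 and 195, y = +-110 mm; 6 mm bars across y from x = 85 to 195 mm, undersides 82 mm up; a low bar at the back (x = 195, 30 mm up). Dark runners 12 mm high, inner faces y = +-48 mm, from x = -55 to 20 mm. It bears up to 13 N, pegs included; it is stiff.
- stop_zero (a point): Point on the shelf at the guard's origin. A pale oak block, 10 mm high, holds two pegs, 16 mm thick, 22 mm high, at y = +-24 mm (gap 32 mm). It is fixed with the peg centres anywhere at x = 0 to 20 mm: exactly where is not measured, so feel for it.
- seat_zero (a point): Where the ring's centre would be, touching both pegs, if the peg centres were at x = 0: x = 27 mm, y = 0 in the guard's frame. The true seat lies 0 to 20 mm further along +x. Stiff: each mm too far makes 4 N or more. 5 N on the pegs, for 0.5 s, counts as snug.
- torch: Olive steel torch standing upright, 155 mm high, head 54 mm thick, on the side opposite to the rack. Origin at the centre of its foot. Leave it alone.
- nut: Steel nut, round, 26 mm across with a 14 mm hole, 10 mm high, lying under the guard near its +y post. Leave it alone.
- battery: Grey battery cell, 26 mm thick, 45 mm high, standing under the guard near its -y post. Leave it alone.
- ashtray: White enamel ashtray, a bowl 120 mm across and 30 mm high, on the right. Leave it alone.
- counter: Grey plastic tally counter, 48 mm across, 30 mm high, on the right. Leave it alone.
- binoculars: Black binoculars standing on their big lenses, 114 mm wide, 120 mm high, on the left. Leave them alone.
- whistle: Brass whistle, 46 mm long, 18 mm high, on the left. Leave it alone.

How it is judged:
By the outcome, as a careful person would: the job done as asked, in the order asked, and still so for the second after the job is handed in, with the robot touching nothing.
It also fails if it takes over 64 s, if anything falls off the work surface, if the arm or the gripper's body presses on something with over 40 N, if the wrist force passes 120 N, or if a joint passes its speed limit or range.

## Working session

There is one attempt and no reset: what is moved stays moved. The work goes in short steps, Python scripts to look and compute and a tool call to move; the robot and the scene stay as the last step left them, time stands still between calls to the robot, and variables do not carry over. Pictures are saved under pics/ and viewed, and the job is handed in when it is done.

Besides the shell and the picture viewer there is one more tool, called after "Request:" by a JSON object that holds its "method" and its "body", one argument or row to a line. send_rows: Moves the arm, as the interface text tells. Its arguments: {"type":"object","properties":{"rows":{"type":"array"},"hand":{"type":"number"}},"required":["rows"]}

```bash
ls; mkdir -p pics
python3 - <<'E'
from cell import env
import cv2,json
s=env.observe();print(s)
for n in("scene","top","wrist"):
    m=env.camera_model(n);print(n,m)
    p,d=env.grab_frame(n);cv2.imwrite(f"pics/{n}0.png",p[:,:,::-1])
    import numpy as np;np.save(f"pics/{n}0.npy",d)
E
```

```text
pics
{'time_s': 0.0, 'joint_pos': array([-1.21301006e+00,  2.13359741e-01, -3.50609590e-02,  1.32351990e+00,
       -1.01455732e-05,  1.57078725e+00]), 'joint_velocities': array([-0.00037247,  0.00025389,  0.00018675,  0.0002532 ,  0.00228719,
        0.0021526 ]), 'joint_torque': array([-1.03207544e-04, -6.86149335e+01,  4.87121022e+01,  1.71769381e-02,
        9.06205990e-07,  2.33840024e-05]), 'eef_pos': array([ 0.17497466, -0.46800902,  0.23081364]), 'tool_rot': array([ 0.58122025, -0.58076495,  0.40338213, -0.40271323]), 'force': array([ 0.49169477,  0.59086695, -0.78310792]), 'wrist_torque': array([-0.04389992,  0.01360139, -0.02934693]), 'opening': 0.08516724775353525}
scene {'intrinsics': array([[434.10342481,   0.        , 317.53073432],
       [  0.        , 434.10342481, 233.23237366],
       [  0.        ,   0.        ,   1.        ]]), 'k1': -0.051930495716834425, 'pose': array([[-0.62992321, -0.66283677,  0.40477669,  0.98204799],
       [ 0.77656719, -0.54548837,  0.31525518,  0.34496952],
       [ 0.01183825,  0.51292285,  0.85835308,  1.00712143],
       [ 0.        
[... 354 characters left out ...]
522206, -0.01628688],
       [ 0.00167935,  0.21626122,  0.97633409,  1.09096457],
       [ 0.        ,  0.        ,  0.        ,  1.        ]])}
wrist {'intrinsics': array([[368.53416711,   0.        , 320.65323315],
       [  0.        , 368.53416711, 242.99911289],
       [  0.        ,   0.        ,   1.        ]]), 'k1': 0.004275250491749525, 'mount': array([[ 9.99999465e-01, -8.26147350e-04,  6.22788588e-04,
        -8.10250648e-05],
       [ 8.16340256e-04,  2.60260792e-01, -9.65538013e-01,
        -1.41516753e-01],
       [ 6.35589219e-04,  9.65538004e-01,  2.60261327e-01,
         6.59266546e-02],
       [ 0.00000000e+00,  0.00000000e+00,  0.00000000e+00,
         1.00000000e+00]])}
```

View pics/top0.png

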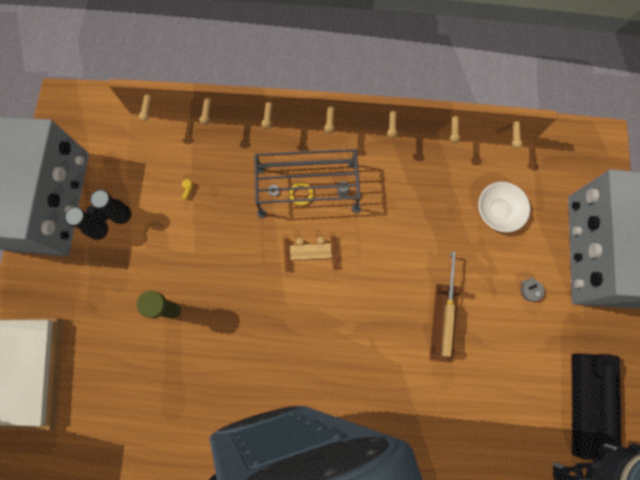

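View pics/scene0.png

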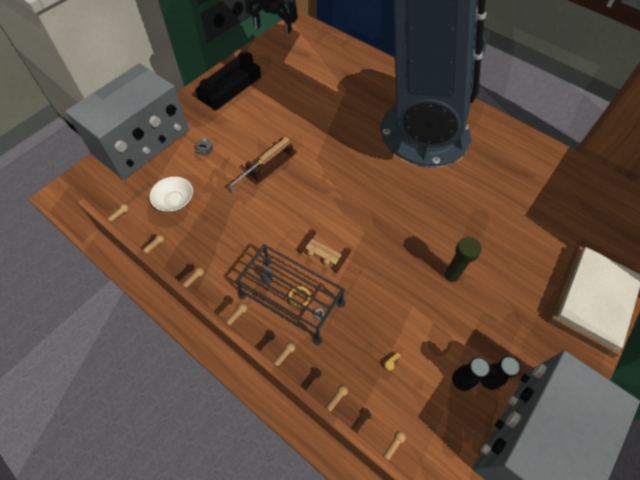

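View pics/wrist0.png

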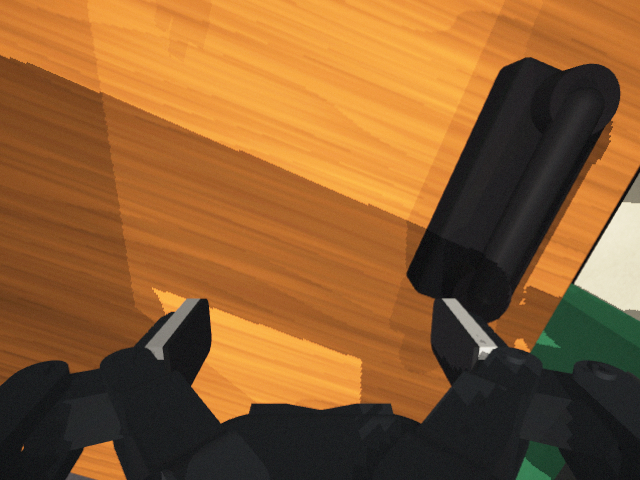

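```bash
cat > h.py <<'E'
import numpy as np,cv2
from cell import env
from scipy.spatial.transform import Rotation as R
def rot(q): return R.from_quat([q[1],q[2],q[3],q[0]]).as_matrix()
def pose(name,s=None):
    m=env.camera_model(name)
    if 'pose' in m: return m,m['pose']
    T=np.eye(4);T[:3,:3]=rot(s['tool_rot']);T[:3,3]=s['eef_pos'];return m,T@m['mount']
def ray(name,uv,s=None):
    m,P=pose(name,s)
    n=cv2.undistortPoints(np.array(uv,float).reshape(-1,1,2),m['intrinsics'],np.array([m['k1'],0,0,0,0.])).reshape(-1,2)
    d=np.c_[n[:,0],-n[:,1],-np.ones(len(n))]@P[:3,:3].T
    return P[:3,3],d
def onplane(name,uv,z,s=None):
    o,d=ray(name,uv,s); return o+d*((z-o[2])/d[:,2])[:,None]
def proj(name,X,s=None):
    m,P=pose(name,s);X=np.atleast_2d(X);c=(X-P[:3,3])@P[:3,:3];n=np.c_[c[:,0],-c[:,1]]/-c[:,2:]
    r=(n**2).sum(1)[:,None];n=n*(1+m['k1']*r);K=m['intrinsics'];return np.c_[n[:,0]*K[0,0]+K[0,2],n[:,1]*K[1,1]+K[1,2]]
def crop(p,x0,x1,y0,y1,f,fn):
    cv2.imwrite(fn,cv2.resize(p[y0:y1,x0:x1],None,fx=f,fy=f,interpolation=cv2.INTER_CUBIC))
E
python3 - <<'E'
from h import *
p=cv2.imread('pics/top0.png')
crop(p,235,385,140,280,5,'pics/t_g.png')
crop(p,410,490,240,370,4.5,'pics/t_r.png')
print(rot(env.observe()['tool_rot']).round(3))
E
```

```text
[[ 0.35  -0.     0.937]
 [-0.937  0.001  0.35 ]
 [-0.001 -1.     0.   ]]
```

View pics/t_g.png

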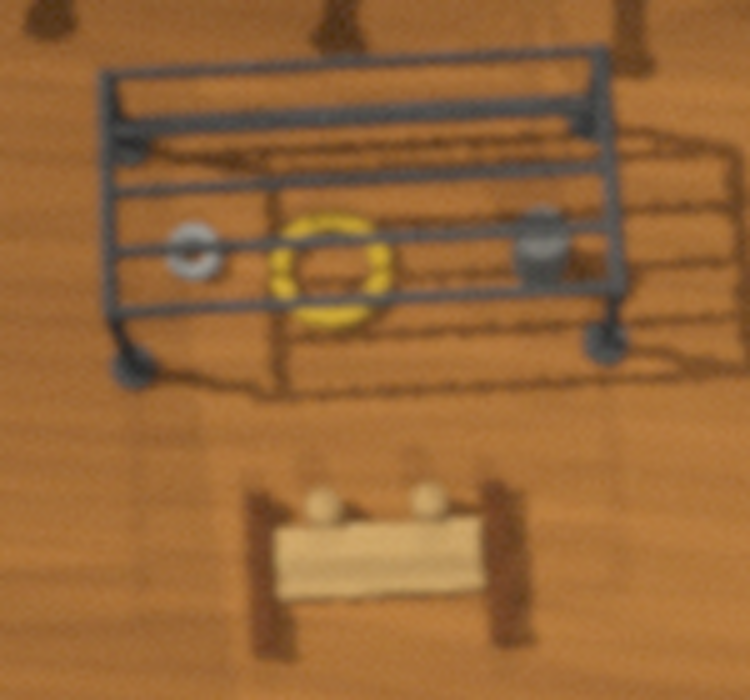

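View pics/t_r.png

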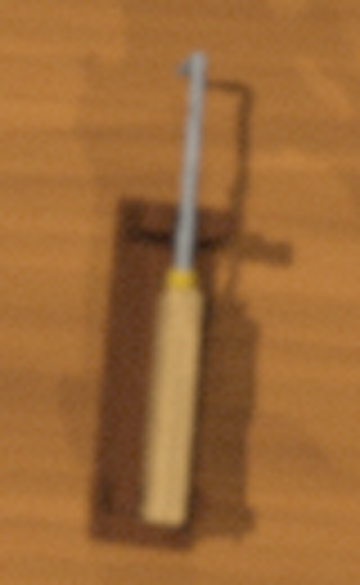

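Run:
```python
from h import *
c=lambda a:np.array(a,float)/5+[235-.4,140-.4]
print('bars',onplane('top',c([(107,72),(605,48),(112,313),(618,290)]),.085).round(4))
b=onplane('top',c([(107,72),(605,48),(112,313),(618,290)]),.085)
print(np.linalg.norm(b[0]-b[1]),np.linalg.norm(b[0]-b[2]))
print('feet',onplane('top',c([(135,368),(607,345)]),.0).round(4))
print('pegs',onplane('top',c([(323,500),(429,495)]),.022).round(4))
print('ring',onplane('top',c([(332,270)]),.01).round(4))
print('nut,bat',onplane('top',c([(194,250)]),.01).round(4),onplane('top',c([(543,225)]),.045).round(4))
print('runners corners: L(in top,in bot) R',onplane('top',c([(278,497),(290,655),(482,485),(492,645)]),.012).round(4))
d=lambda a:np.array(a,float)/4.5+[410-.4,240-.4]
print('rod handle ends', onplane('top',d([(184,285),(165,522)]),.056).round(4),'shaft',onplane('top',d([(197,55),(184,265)]),.048).round(4))
print('rack',onplane('top',d([(120,200),(220,205),(93,540),(190,548)]),.008).round(4))
# scene
p=cv2.imread('pics/scene0.png')
crop(p,210,360,130,350,2.7,'pics/s_g.png')
```

```text
bars [[ 0.737   0.1566  0.085 ]
 [ 0.7656 -0.0623  0.085 ]
 [ 0.6263  0.1423  0.085 ]
 [ 0.6537 -0.0747  0.085 ]]
0.2207631507531491 0.1116853987085032
feet [[ 0.6262  0.1421  0.    ]
 [ 0.6545 -0.0762  0.    ]]
pegs [[0.5652 0.048  0.022 ]
 [0.5713 0.0007 0.022 ]]
ring [[0.6777 0.0542 0.01  ]]
nut,bat [[0.6825 0.1192 0.01  ]] [[ 0.695  -0.0414  0.045 ]]
runners corners: L(in top,in bot) R [[ 0.5673  0.0692  0.012 ]
 [ 0.4953  0.0572  0.012 ]
 [ 0.5802 -0.0229  0.012 ]
 [ 0.507  -0.0327  0.012 ]]
rod handle ends [[ 0.4447 -0.2874  0.056 ]
 [ 0.3339 -0.2815  0.056 ]] shaft [[ 0.5584 -0.2933  0.048 ]
 [ 0.4552 -0.2892  0.048 ]]
rack [[ 0.4905 -0.2667  0.008 ]
 [ 0.4918 -0.3171  0.008 ]
 [ 0.3234 -0.2589  0.008 ]
 [ 0.3229 -0.3064  0.008 ]]
```

View pics/s_g.png

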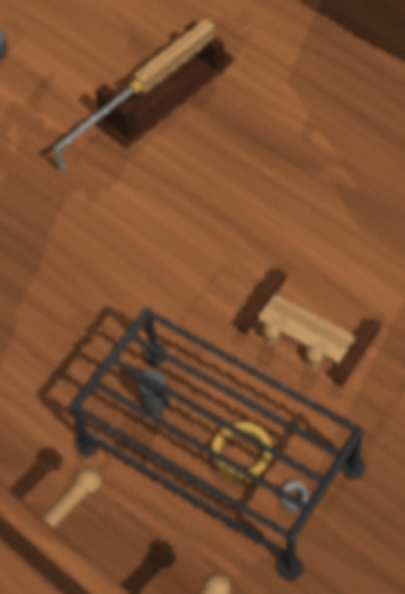

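```bash
cat >> h.py <<'E'
def go(x,y,z,yaw):
    s=env.observe();M=rot(s['tool_rot']);d=M.T@(np.array([x,y,z])-s['eef_pos'])
    cy=np.arctan2(M[1,2],M[0,2]);print('t',round(s['time_s'],2),'shift',d.round(4),'turn',round(cy-yaw,4),'tilt',M[:,1].round(4))
E
python3 -c "
from h import *
go(.39,-.2845,.16,-.054)"
```

```text
t 0.15 shift [-0.0966  0.071   0.2657] turn 0.4118 tilt [-3.e-04  8.e-04 -1.e+00]
```

Request:
{"method": "send_rows", "body": {
  "rows": [
    [-0.0966,0.071,0.2657,0.412],
    [-0.0966,0.071,0.2657,0.412],
    [-0.0966,0.071,0.2657,0.412],
    [-0.0966,0.071,0.2657,0.412],
    [-0.0966,0.071,0.2657,0.412],
    [-0.0966,0.071,0.2657,0.412],
    [-0.0966,0.071,0.2657,0.412],
    [-0.0966,0.071,0.2657,0.412]
  ],
  "hand": 0.0854
}}

```text
time_s: 0.82
eef_pos: [0.3925, -0.2812, 0.1588]
tool_rot: [0.487, -0.487, 0.513, -0.512]
force: [-0.1, -0.6, -0.7]
opening: 0.0848
```

Request:
{"method": "send_rows", "body": {
  "rows": [
    [0,0,0,0],
    [0,0,0,0]
  ]
}}

```text
time_s: 0.98
eef_pos: [0.3903, -0.2842, 0.16]
tool_rot: [0.487, -0.487, 0.513, -0.513]
force: [-0.6, -0.1, -0.5]
opening: 0.0854
```

Run:
```python
from h import *
import pickle
s=env.observe();p,d=env.grab_frame('wrist');cv2.imwrite('pics/w1.png',p[:,:,::-1]);pickle.dump((s,d),open('w1.pkl','wb'))
go(.39,-.2845,.16,-.054);print(s['eef_pos'],s['force'])
```

```text
t 1.03 shift [-0.0004  0.0003  0.0001] turn 0.0003 tilt [-4.e-04  0.e+00 -1.e+00]
[ 0.39029316 -0.28418324  0.15999966] [-0.55789153 -0.07075768 -0.49674787]
```

View pics/w1.png

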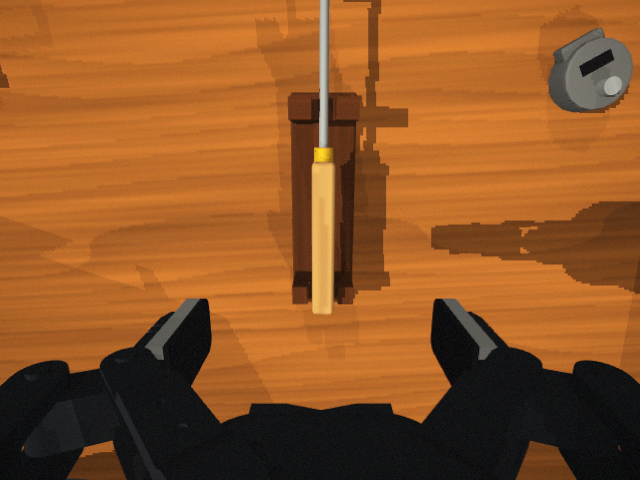

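Run:
```python
from h import *
import pickle
s,d=pickle.load(open('w1.pkl','rb'))
b=cv2.imread('pics/w1.png').astype(int)
m=((b[:,:,2]>180)&(b[:,:,1]>130)&(b[:,:,0]>70)).astype(np.uint8);m[:,:290]=0;m[:,350:]=0
m[:158]=0;m[330:]=0
ys,xs=np.nonzero(m)
for y in(165,200,250,300,312): print(y,xs[ys==y].min() if (ys==y).any() else None,xs[ys==y].max() if (ys==y).any() else None)
P=onplane('wrist',[(323.2,163),(322.8,313.5)],.056,s);print(P.round(4),P.mean(0).round(4),np.linalg.norm(P[0]-P[1]),np.arctan2(*(P[0]-P[1])[1::-1]))
Q=onplane('wrist',[(324.3,2),(323.5,145)],.048,s);print(Q.round(4),np.arctan2(*(Q[0]-Q[1])[1::-1]))
o=pose('wrist',s)[1];print('depth top z',[round(float(o[2,3]-d[r,323]*0),3) for r in(200,)],[(onplane('wrist',[(323,r)],0,s)) [0].round(3) for r in(230,)])
for r in (180,240,300):
    u=ray('wrist',[(323,r)],s);print((u[0]+u[1]*d[r,323]).round(4))
G=onplane('wrist',[(292,122),(357,122),(293,303),(353,303)],.008,s);print(G.round(4))
```

```text
165 312 332
200 312 332
250 312 332
300 312 331
312 313 331
[[ 0.4437 -0.2883  0.056 ]
 [ 0.3367 -0.2826  0.056 ]] [ 0.3902 -0.2855  0.056 ] 0.10714797711685035 -0.052573273988583656
[[ 0.5383 -0.2937  0.048 ]
 [ 0.455  -0.2891  0.048 ]] -0.05540861976827021
depth top z [0.301] [array([ 0.386, -0.286,  0.   ])]
[[ 0.4326 -0.2876  0.0548]]
[[ 0.3914 -0.2855  0.0539]]
[[ 0.3469 -0.2833  0.0551]]
[[ 0.4728 -0.2663  0.008 ]
 [ 0.4702 -0.3155  0.008 ]
 [ 0.3245 -0.2565  0.008 ]
 [ 0.3219 -0.3082  0.008 ]]
```

```bash
python3 -c "
from h import *
go(.390,-.2855,.029,-.054)"
```

```text
t 1.03 shift [0.0006 0.1313 0.0002] turn 0.0003 tilt [-4.e-04  0.e+00 -1.e+00]
```

Request:
{"method": "send_rows", "body": {
  "rows": [
    [0.0006,0.033,0,0],
    [0.0006,0.066,0,0],
    [0.0006,0.095,0,0],
    [0.0006,0.115,0,0],
    [0.0006,0.127,0,0],
    [0.0006,0.131,0,0],
    [0.0006,0.131,0,0]
  ]
}}

```text
time_s: 1.62
eef_pos: [0.3891, -0.2859, 0.0289]
tool_rot: [0.486, -0.486, 0.514, -0.513]
force: [0.7, -0.0, 0.6]
opening: 0.0857
```

Request:
{"method": "send_rows", "body": {
  "rows": [
    [0,0,0,0],
    [0,0,0,0],
    [0,0,0,0],
    [0,0,0,0],
    [0,0,0,0],
    [0,0,0,0],
    [0,0,0,0],
    [0,0,0,0]
  ],
  "hand": 0.0
}}

```text
time_s: 2.28
eef_pos: [0.3903, -0.2855, 0.0298]
tool_rot: [-0.486, 0.486, -0.513, 0.514]
force: [-2.0, 1.7, 7.6]
opening: 0.0149
```

Request:
{"method": "send_rows", "body": {
  "rows": [
    [0,-0.004,0,0],
    [0,-0.01,0,0],
    [0,-0.02,0,0],
    [0,-0.035,0,0],
    [0,-0.055,0,0],
    [0,-0.07,0,0],
    [0,-0.07,0,0],
    [0,-0.07,0,0]
  ]
}}

```text
time_s: 2.95
eef_pos: [0.3906, -0.2857, 0.1003]
tool_rot: [-0.486, 0.486, -0.513, 0.514]
force: [-0.1, 0.9, -2.2]
opening: 0.0148
```

Run:
```python
from h import *
import pickle
s=env.observe();p,d=env.grab_frame('wrist');cv2.imwrite('pics/w2.png',p[:,:,::-1]);pickle.dump((s,d),open('w2.pkl','wb'))
p2,d=env.grab_frame('scene');cv2.imwrite('pics/s2.png',p2[:,:,::-1]);crop(p2[:,:,::-1],200,360,120,280,4,'pics/s2c.png')
print(s)
```

```text
{'time_s': 2.95, 'joint_pos': array([-6.31554767e-01,  2.44805560e-01, -3.33865691e-01,  9.90219213e-01,
        1.53662214e-06,  2.56420461e+00]), 'joint_velocities': array([ 0.00038959,  0.0209269 , -0.03222485, -0.01901348, -0.00015056,
       -0.00076437]), 'joint_torque': array([ 3.00363688e-03, -7.10778236e+01,  4.75854957e+01,  8.24056249e-01,
        1.35450743e-02,  2.42682427e-05]), 'eef_pos': array([ 0.39063315, -0.28574705,  0.10026348]), 'tool_rot': array([-0.48639817,  0.4861546 , -0.5126937 ,  0.51401915]), 'force': array([-0.09105222,  0.91758882, -2.18021087]), 'wrist_torque': array([-0.00814024,  0.09771548, -0.0372367 ]), 'opening': 0.014789169685398418}
```

View pics/w2.png

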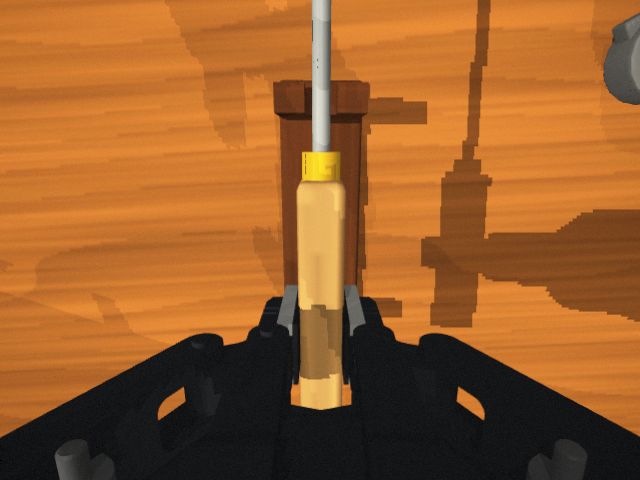

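View pics/s2c.png

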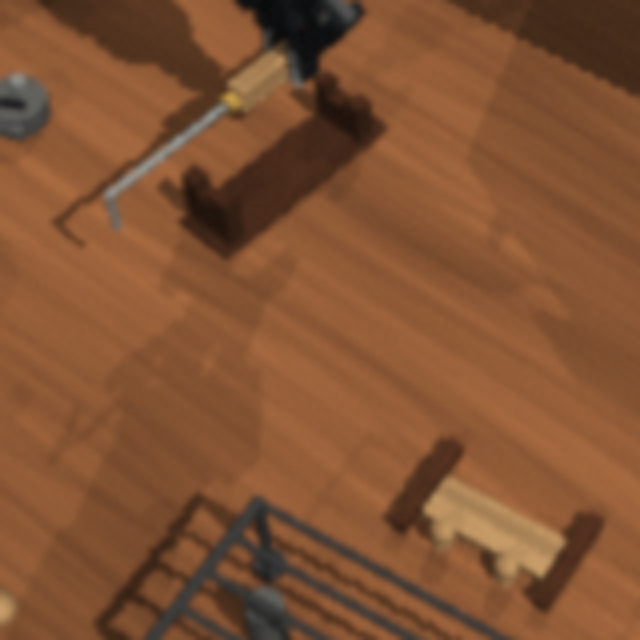

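```bash
cat >> h.py <<'E'
GO=np.array([.5565,.0224]);GY=.128
def g2w(x,y,z=0):
    c,s=np.cos(GY),np.sin(GY);return np.array([GO[0]+c*x-s*y,GO[1]+s*x+c*y,z])
def w2g(p):
    c,s=np.cos(GY),np.sin(GY);d=np.array(p[:2])-GO;return np.array([c*d[0]+s*d[1],-s*d[0]+c*d[1]])
E
python3 - <<'E'
from h import *
t=np.array([.3906,-.2857,.1003]);u=np.array([np.cos(.054),-np.sin(.054),0])
tip=t+.17*u+[0,0,-.0205];bend=tip+[0,0,.036]
print('pred tip,bend crop',(proj('scene',[tip,bend])-[200,120])*4)
p=cv2.imread('pics/s2.png');q=cv2.imread('pics/top0.png')
S=4
for name,im,box,fn in(('scene',p,(225,365,205,350),'pics/chk_s.png'),('top',q,(240,385,145,275),'pics/chk_t.png')):
    c=cv2.resize(im[box[2]:box[3],box[0]:box[1]],None,fx=4,fy=4,interpolation=cv2.INTER_CUBIC)
    def dot(X,col):
        for a in (proj(name,np.array(X))-[box[0],box[2]])*4+1.5: cv2.circle(c,tuple(int(v) for v in a),2,col,-1)
    dot([g2w(x,y,.085) for x in(.085,.195) for y in(-.11,.11)],(0,0,255))
    dot([g2w(.012,y,.022) for y in(-.024,.024)],(255,0,0))
    dot([g2w(x,y,.012) for x in(-.055,.02) for y in(-.048,.048)],(0,255,0))
    th=np.linspace(0,6.28,24);r=g2w(.1243,.0161)
    dot([[r[0]+.02*np.cos(a),r[1]+.02*np.sin(a),.01] for a in th],(255,0,255))
    cv2.imwrite(fn,c)
E
```

```text
pred tip,bend crop [[111.25803522 226.40358749]
 [102.30674497 192.25533569]]
```

View pics/chk_s.png

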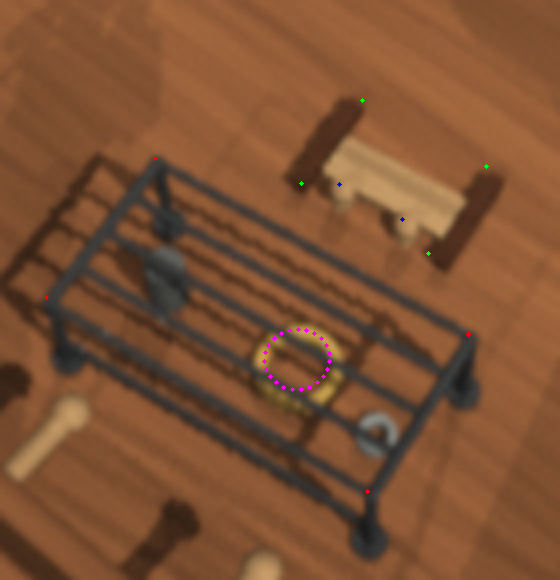

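View pics/chk_t.png

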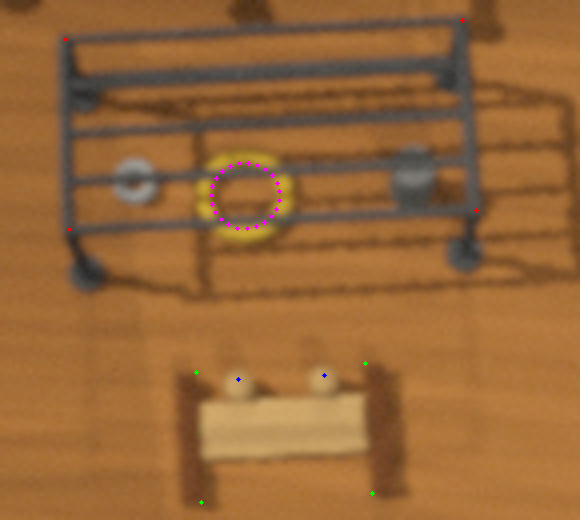

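```bash
python3 -c "
from h import *
w=g2w(-.12,.016);print(w)
go(w[0],w[1],.0505,.128);w=g2w(-.052,.016);print(w,np.hypot(*w[:2]))
go(w[0],w[1],.0505,.128)"
```

```text
[0.43543929 0.02295102 0.        ]
t 3.05 shift [-0.3101  0.0485  0.0289] turn -0.1822 tilt [-5.e-04  4.e-04 -1.e+00]
[0.50288299 0.03163127 0.        ] 0.503876809585635
t 3.05 shift [-0.3224  0.0484  0.0958] turn -0.1822 tilt [-5.e-04  4.e-04 -1.e+00]
```

Request:
{"method": "send_rows", "body": {
  "rows": [
    [-0.012,0,0.001,-0.01],
    [-0.035,0,0.003,-0.03],
    [-0.065,0,0.006,-0.05],
    [-0.098,0,0.01,-0.07],
    [-0.131,0,0.013,-0.09],
    [-0.164,0,0.016,-0.11],
    [-0.197,0,0.019,-0.13],
    [-0.23,0,0.022,-0.15]
  ]
}}

```text
time_s: 3.72
eef_pos: [0.4237, -0.0547, 0.0987]
tool_rot: [-0.524, 0.524, -0.475, 0.475]
force: [1.1, -0.4, -1.8]
opening: 0.0146
```

```bash
python3 -c "
from h import *
w=g2w(-.12,.016)
go(w[0],w[1],.0505,.128)"
```

```text
t 3.72 shift [-0.0762  0.0482  0.0193] turn -0.0308 tilt [-1.2e-03  3.0e-04 -1.0e+00]
```

Request:
{"method": "send_rows", "body": {
  "rows": [
    [-0.025,0.006,0.005,-0.012],
    [-0.048,0.018,0.012,-0.022],
    [-0.067,0.031,0.017,-0.03],
    [-0.075,0.042,0.019,-0.031],
    [-0.076,0.048,0.019,-0.031],
    [-0.076,0.048,0.019,-0.031],
    [-0.076,0.048,0.019,-0.031]
  ]
}}

```text
time_s: 4.3
eef_pos: [0.4355, 0.0203, 0.0511]
tool_rot: [-0.53, 0.531, -0.468, 0.467]
force: [-0.1, -0.2, -1.2]
opening: 0.0148
```

Run:
```python
from h import *
import pickle
s=env.observe();p,d=env.grab_frame('wrist');cv2.imwrite('pics/w3.png',p[:,:,::-1]);pickle.dump((s,d),open('w3.pkl','wb'))
p2,d=env.grab_frame('scene');cv2.imwrite('pics/s3.png',p2[:,:,::-1]);crop(p2[:,:,::-1],230,370,190,340,4,'pics/s3c.png')
p2,d=env.grab_frame('top');cv2.imwrite('pics/t3.png',p2[:,:,::-1])
print(s['eef_pos'],s['force'])
w=g2w(-.12,.016);go(w[0],w[1],.0505,.128)
```

```text
[0.43551711 0.02025231 0.051094  ] [-0.09462892 -0.24082712 -1.19920564]
t 4.45 shift [-0.0031  0.0014 -0.0006] turn -0.0022 tilt [ 8.e-04 -0.e+00 -1.e+00]
```

View pics/w3.png

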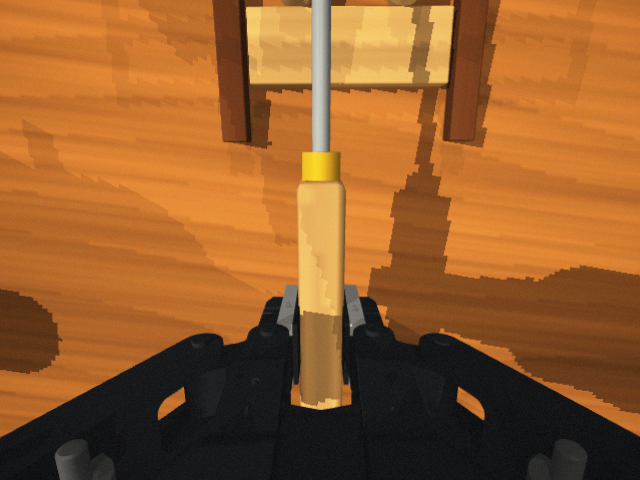

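View pics/s3c.png

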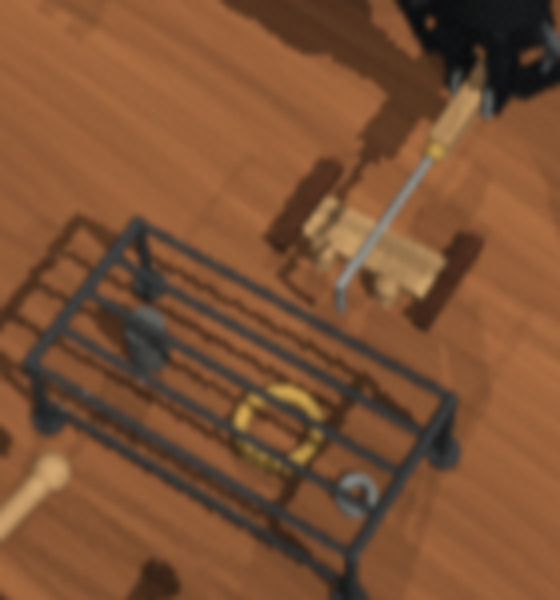

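Run:
```python
from h import *
import pickle
s,d=pickle.load(open('w3.pkl','rb'))
crop(cv2.imread('pics/w3.png'),210,490,0,150,2.8,'pics/w3c.png')
P=onplane('wrist',[(249,140),(443,140),(243,2),(455,2)],.012,s);print(P.round(4));print([w2g(a).round(4) for a in P])
```

```text
[[ 0.4981  0.0626  0.012 ]
 [ 0.5097 -0.0281  0.012 ]
 [ 0.5548  0.0695  0.012 ]
 [ 0.5664 -0.021   0.012 ]]
[array([-0.0528,  0.0473]), array([-0.0528, -0.0442]), array([0.0044, 0.0469]), array([ 0.0043, -0.0443])]
```

View pics/w3c.png

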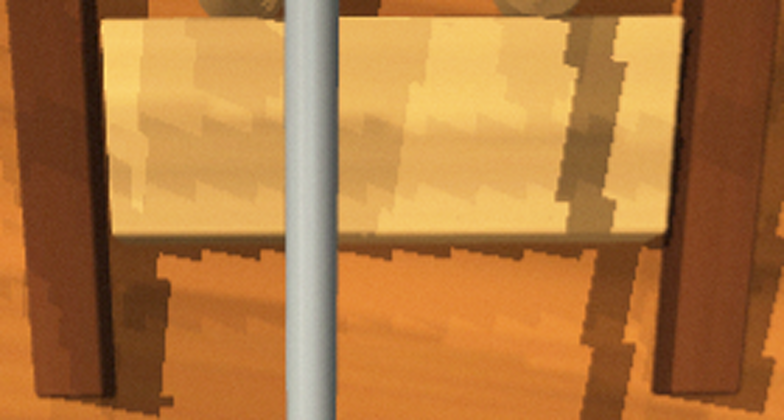

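Run:
```python
from h import *
w=g2w(-.052,.016);go(w[0],w[1],.0505,.128)
```

```text
t 4.45 shift [-0.0032  0.0014  0.0674] turn -0.0022 tilt [ 8.e-04 -0.e+00 -1.e+00]
```

Request:
{"method": "send_rows", "body": {
  "rows": [
    [-0.003,0,0.01,-0.002],
    [-0.003,0,0.025,-0.002],
    [-0.003,0,0.042,-0.002],
    [-0.003,0,0.056,-0.002],
    [-0.003,0,0.065,-0.002],
    [-0.003,0,0.067,-0.002],
    [-0.003,0,0.067,-0.002],
    [-0.003,0,0.067,-0.002]
  ]
}}

```text
time_s: 5.12
eef_pos: [0.5017, 0.0319, 0.0512]
tool_rot: [-0.531, 0.531, -0.467, 0.467]
force: [-0.6, 1.2, -0.5]
opening: 0.0151
```

Run:
```python
from h import *
import pickle
s=env.observe()
p2,d=env.grab_frame('scene');cv2.imwrite('pics/s4.png',p2[:,:,::-1]);crop(p2[:,:,::-1],230,370,210,340,4.2,'pics/s4c.png')
p2,d=env.grab_frame('top');cv2.imwrite('pics/t4.png',p2[:,:,::-1]);crop(p2[:,:,::-1],240,380,140,270,4.2,'pics/t4c.png')
print(s['eef_pos'],s['force'],w2g(s['eef_pos']))
w=g2w(-.052,.016);go(w[0],w[1],.0505,.128)
t=g2w(*(w2g(s['eef_pos'])+[.17,0]),s['eef_pos'][2]-.0205)
print('tip pred crop scene',(proj('scene',[t])-[230,210])*4.2,'top',(proj('top',[t])-[240,140])*4.2)
```

```text
[0.5017072  0.03187416 0.0512171 ] [-0.57021726  1.18945735 -0.45468536] [-0.05313517  0.01639099]
t 5.22 shift [0.0004 0.0008 0.0013] turn 0.0007 tilt [-4.e-04 -1.e-04 -1.e+00]
tip pred crop scene [[296.08913969 330.82563955]] top [[254.77263364 226.04465415]]
```

View pics/s4c.png

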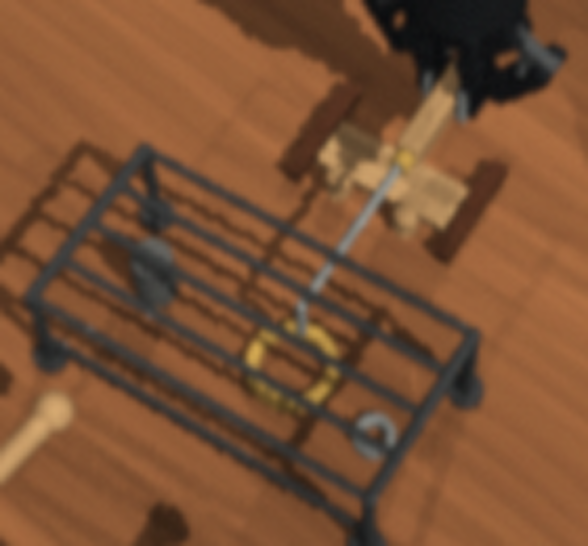

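View pics/t4c.png

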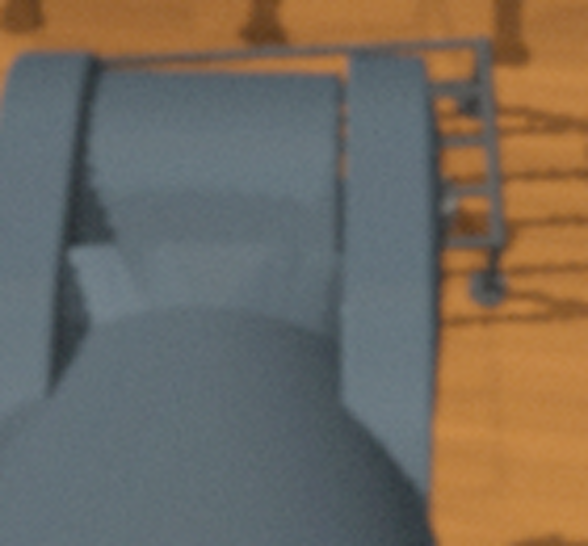

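Request:
{"method": "send_rows", "body": {
  "rows": [
    [0,0,0.004,0],
    [0,0.004,0.005,0],
    [0,0.009,0.005,0],
    [0,0.014,0.005,0],
    [0,0.019,0.005,0],
    [0,0.019,0.005,0],
    [0,0.019,0.005,0]
  ]
}}

```text
time_s: 5.8
eef_pos: [0.5068, 0.0326, 0.0318]
tool_rot: [-0.531, 0.531, -0.467, 0.467]
force: [-0.4, -0.3, -2.5]
opening: 0.0148
```

Request:
{"method": "send_rows", "body": {
  "rows": [
    [0,0.003,0,0],
    [0,0.006,0,0],
    [0,0.0075,0,0],
    [0,0.0075,0,0]
  ]
}}

```text
time_s: 6.13
eef_pos: [0.507, 0.0326, 0.0244]
tool_rot: [-0.531, 0.531, -0.467, 0.467]
force: [-0.3, -0.5, -1.8]
opening: 0.0149
```

Run:
```python
from h import *
import pickle
s=env.observe()
p2,d=env.grab_frame('scene');cv2.imwrite('pics/s5.png',p2[:,:,::-1]);crop(p2[:,:,::-1],230,370,210,340,4.2,'pics/s5c.png')
print(s['eef_pos'],s['force'],w2g(s['eef_pos']))
```

```text
[0.50699469 0.03261938 0.02444956] [-0.33840233 -0.54805099 -1.77934344] [-0.04779581  0.01645517]
```

View pics/s5c.png

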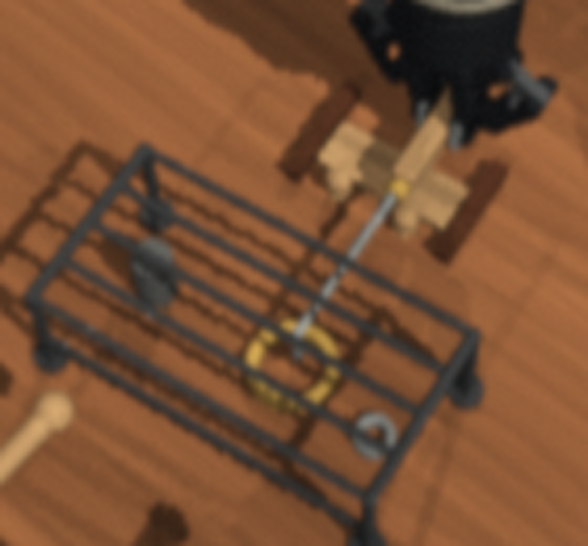

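Request:
{"method": "send_rows", "body": {
  "rows": [
    [0,0,-0.004,0],
    [0.001,0,-0.01,0],
    [0.003,0,-0.018,0],
    [0.005,0,-0.027,0],
    [0.008,0,-0.036,0],
    [0.01,0,-0.045,0],
    [0.012,0,-0.053,0],
    [0.013,0,-0.06,0]
  ]
}}

```text
time_s: 6.85
eef_pos: [0.4484, 0.0116, 0.0249]
tool_rot: [-0.531, 0.531, -0.467, 0.467]
force: [0.7, -0.8, -2.5]
opening: 0.0152
```

Request:
{"method": "send_rows", "body": {
  "rows": [
    [0.001,0,-0.006,0],
    [0.002,0,-0.012,0],
    [0.003,0,-0.017,0],
    [0.003,0,-0.02,0],
    [0.003,0,-0.022,0],
    [0.003,0,-0.022,0],
    [0.003,0,-0.022,0]
  ]
}}

```text
time_s: 7.43
eef_pos: [0.428, 0.0063, 0.0248]
tool_rot: [0.531, -0.531, 0.467, -0.467]
force: [0.6, -0.3, -1.6]
opening: 0.015
```

Run:
```python
from h import *
import pickle
s=env.observe()
p2,d=env.grab_frame('scene');cv2.imwrite('pics/s6.png',p2[:,:,::-1]);crop(p2[:,:,::-1],270,370,170,270,5.8,'pics/s6c.png')
print(s['eef_pos'],s['force'],w2g(s['eef_pos']),s['wrist_torque'])
```

```text
[0.42802256 0.006286   0.02479974] [ 0.6252458  -0.3404157  -1.58463616] [-0.12948335  0.00041807] [0.0142879  0.04471245 0.01316016]
```

View pics/s6c.png

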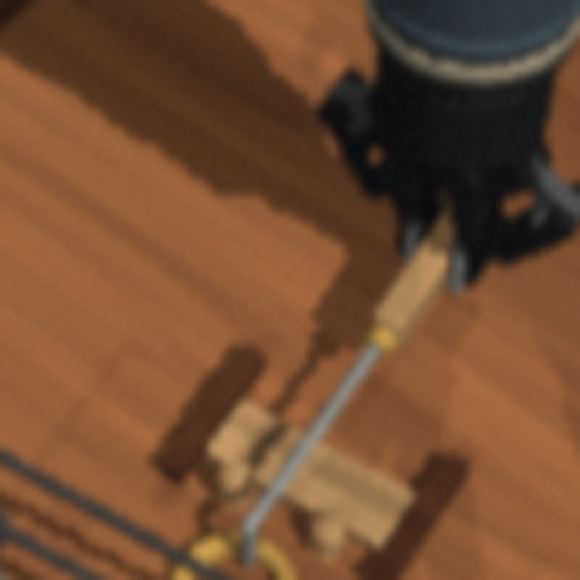

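Request:
{"method": "send_rows", "body": {
  "rows": [
    [0,0,-0.0015,0],
    [0,0,-0.003,0],
    [0,0,-0.0045,0],
    [0,0,-0.006,0],
    [0,0,-0.0075,0],
    [0,0,-0.0085,0],
    [0,0,-0.0085,0]
  ]
}}

```text
time_s: 8.07
eef_pos: [0.4193, 0.0051, 0.0248]
tool_rot: [-0.531, 0.531, -0.467, 0.467]
force: [-0.1, 0.0, -1.8]
opening: 0.0154
```

Request:
{"method": "send_rows", "body": {
  "rows": [
    [0,0,-0.0005,0],
    [0,0,-0.001,0],
    [0,0,-0.001,0]
  ]
}}

```text
time_s: 8.32
eef_pos: [0.4185, 0.005, 0.0248]
tool_rot: [-0.531, 0.531, -0.467, 0.467]
force: [0.2, -0.1, -1.8]
opening: 0.0149
```

Request:
{"method": "send_rows", "body": {
  "rows": [
    [0,0,-0.0005,0],
    [0,0,-0.001,0],
    [0,0,-0.001,0]
  ]
}}

```text
time_s: 8.57
eef_pos: [0.4175, 0.0049, 0.0248]
tool_rot: [-0.531, 0.531, -0.467, 0.467]
force: [0.5, -0.3, -1.8]
opening: 0.0151
```

Request:
{"method": "send_rows", "body": {
  "rows": [
    [0,0,-0.0005,0],
    [0,0,-0.001,0],
    [0,0,-0.001,0]
  ]
}}

```text
time_s: 8.82
eef_pos: [0.4164, 0.0047, 0.0248]
tool_rot: [-0.531, 0.531, -0.467, 0.467]
force: [1.0, 0.7, -1.6]
opening: 0.0154
```

Request:
{"method": "send_rows", "body": {
  "rows": [
    [0,0,-0.0005,0],
    [0,0,-0.001,0],
    [0,0,-0.001,0]
  ]
}}

```text
time_s: 9.07
eef_pos: [0.4154, 0.0046, 0.0248]
tool_rot: [-0.531, 0.531, -0.467, 0.467]
force: [-0.2, -0.1, -2.1]
opening: 0.0151
```

Request:
{"method": "send_rows", "body": {
  "rows": [
    [0,0,-0.0005,0],
    [0,0,-0.001,0],
    [0,0,-0.001,0]
  ]
}}

```text
time_s: 9.32
eef_pos: [0.4145, 0.0045, 0.0248]
tool_rot: [-0.531, 0.531, -0.467, 0.467]
force: [0.9, 0.6, -2.0]
opening: 0.0149
```

Request:
{"method": "send_rows", "body": {
  "rows": [
    [0,0,-0.0005,0],
    [0,0,-0.001,0],
    [0,0,-0.001,0]
  ]
}}

```text
time_s: 9.57
eef_pos: [0.4135, 0.0044, 0.0248]
tool_rot: [-0.531, 0.531, -0.467, 0.467]
force: [0.7, 0.0, -2.2]
opening: 0.0151
```

Request:
{"method": "send_rows", "body": {
  "rows": [
    [0,0,-0.0005,0],
    [0,0,-0.001,0],
    [0,0,-0.001,0]
  ]
}}

```text
time_s: 9.82
eef_pos: [0.4125, 0.0042, 0.0248]
tool_rot: [-0.531, 0.531, -0.467, 0.467]
force: [0.9, -0.1, -1.9]
opening: 0.0151
```

Request:
{"method": "send_rows", "body": {
  "rows": [
    [0,0,-0.0005,0],
    [0,0,-0.001,0],
    [0,0,-0.001,0]
  ]
}}

```text
time_s: 10.07
eef_pos: [0.4115, 0.0041, 0.0248]
tool_rot: [-0.531, 0.531, -0.467, 0.467]
force: [0.8, -0.7, -1.5]
opening: 0.0149
```

Request:
{"method": "send_rows", "body": {
  "rows": [
    [0,0,-0.0005,0],
    [0,0,-0.001,0],
    [0,0,-0.001,0]
  ]
}}

```text
time_s: 10.32
eef_pos: [0.4105, 0.004, 0.0248]
tool_rot: [-0.531, 0.531, -0.467, 0.467]
force: [1.3, 0.4, -2.3]
opening: 0.015
```

Request:
{"method": "send_rows", "body": {
  "rows": [
    [0,0,-0.0005,0],
    [0,0,-0.001,0],
    [0,0,-0.001,0]
  ]
}}

```text
time_s: 10.57
eef_pos: [0.4097, 0.0039, 0.0249]
tool_rot: [0.531, -0.531, 0.467, -0.467]
force: [1.9, 0.1, -2.2]
opening: 0.015
```

Request:
{"method": "send_rows", "body": {
  "rows": [
    [0,0,-0.0005,0],
    [0,0,-0.0005,0]
  ]
}}

```text
time_s: 10.73
eef_pos: [0.4095, 0.0038, 0.0249]
tool_rot: [0.531, -0.531, 0.467, -0.467]
force: [4.1, -0.4, -3.3]
opening: 0.015
```

Request:
{"method": "send_rows", "body": {
  "rows": [
    [0,0,-0.0005,0],
    [0,0,-0.0005,0]
  ]
}}

```text
time_s: 10.9
eef_pos: [0.4094, 0.0038, 0.0251]
tool_rot: [0.532, -0.531, 0.466, -0.467]
force: [6.2, 1.0, -4.1]
opening: 0.0151
```

Run:
```python
from h import *
import pickle
s=env.observe()
p2,d=env.grab_frame('scene');crop(p2[:,:,::-1],270,370,170,270,5.8,'pics/s7c.png')
print(s['eef_pos'],s['force'],w2g(s['eef_pos']),s['wrist_torque']);print(env.observe()['force'])
```

```text
[0.40940589 0.0038116  0.02505434] [ 6.219369    1.01474079 -4.0974114 ] [-0.14826358  0.00034035] [ 0.12076019 -1.12835907  0.01501027]
[ 6.87425236  0.17675682 -3.16419507]
```

View pics/s7c.png

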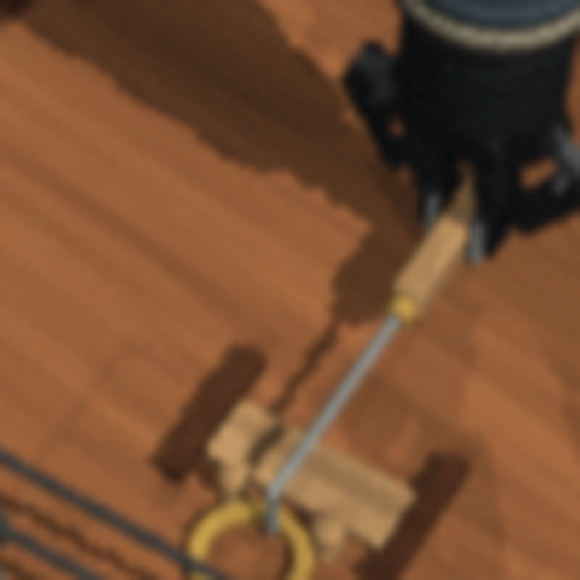

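Request:
{"method": "send_rows", "body": {
  "rows": [
    [0,0,-0.0004,0],
    [0,0,-0.0004,0],
    [0,0,-0.0004,0]
  ]
}}

```text
time_s: 11.2
eef_pos: [0.4093, 0.0038, 0.0251]
tool_rot: [0.532, -0.531, 0.466, -0.467]
force: [8.6, 1.1, -4.7]
opening: 0.0148
```

Request:
{"method": "send_rows", "body": {
  "rows": [
    [0,0,0,0],
    [0,0,0,0],
    [0,0,0,0],
    [0,0,0,0],
    [0,0,0,0]
  ]
}}

```text
time_s: 11.62
eef_pos: [0.4093, 0.0038, 0.0251]
tool_rot: [0.532, -0.531, 0.466, -0.467]
force: [7.4, 1.2, -4.2]
opening: 0.015
```

Request:
{"method": "send_rows", "body": {
  "rows": [
    [0,0,0,0],
    [0,0,0,0],
    [0,0,0,0],
    [0,0,0,0],
    [0,0,0,0]
  ]
}}

```text
time_s: 12.03
eef_pos: [0.4093, 0.0038, 0.0251]
tool_rot: [0.532, -0.531, 0.466, -0.467]
force: [7.9, 0.7, -4.4]
opening: 0.0149
```

Request:
{"method": "send_rows", "body": {
  "rows": [
    [0,0,0,0],
    [0,0,0,0],
    [0,0,0,0]
  ]
}}

```text
time_s: 12.28
eef_pos: [0.4093, 0.0038, 0.0251]
tool_rot: [0.532, -0.531, 0.466, -0.467]
force: [7.8, 1.2, -4.7]
opening: 0.015
```

Request:
{"method": "send_rows", "body": {
  "rows": [
    [0,0,-0.0002,0],
    [0,0,-0.0002,0],
    [0,0,-0.0002,0]
  ]
}}

```text
time_s: 12.53
eef_pos: [0.4093, 0.0038, 0.0252]
tool_rot: [0.532, -0.531, 0.466, -0.467]
force: [9.1, 1.0, -4.3]
opening: 0.0148
```

Request:
{"method": "send_rows", "body": {
  "rows": [
    [0,0,0,0],
    [0,0,0,0],
    [0,0,0,0]
  ]
}}

```text
time_s: 12.78
eef_pos: [0.4093, 0.0038, 0.0252]
tool_rot: [0.532, -0.531, 0.466, -0.467]
force: [8.6, 1.4, -5.5]
opening: 0.0149
```

Request:
{"method": "send_rows", "body": {
  "rows": [
    [0,0,0,0],
    [0,0,0,0],
    [0,0,0,0]
  ]
}}

```text
time_s: 13.03
eef_pos: [0.4093, 0.0038, 0.0252]
tool_rot: [0.532, -0.531, 0.466, -0.467]
force: [8.6, 1.2, -4.5]
opening: 0.0148
```

Request:
{"method": "send_rows", "body": {
  "rows": [
    [0,0,0,0],
    [0,0,0,0],
    [0,0,0,0]
  ]
}}

```text
time_s: 13.28
eef_pos: [0.4093, 0.0038, 0.0252]
tool_rot: [0.532, -0.531, 0.466, -0.467]
force: [8.7, 1.1, -4.6]
opening: 0.015
```

Request:
{"method": "send_rows", "body": {
  "rows": [
    [0,0,0,0],
    [0,0,0,0],
    [0,0,0,0]
  ]
}}

```text
time_s: 13.53
eef_pos: [0.4093, 0.0038, 0.0252]
tool_rot: [0.532, -0.531, 0.466, -0.467]
force: [8.7, 0.1, -5.2]
opening: 0.0151
```

Request:
{"method": "send_rows", "body": {
  "rows": [
    [0,0,0.0005,0],
    [0,0,0.0012,0],
    [0,0,0.002,0],
    [0,0,0.004,0],
    [0,0,0.007,0],
    [0,0,0.01,0],
    [0,0,0.01,0]
  ]
}}

```text
time_s: 14.12
eef_pos: [0.4185, 0.005, 0.0248]
tool_rot: [0.531, -0.531, 0.467, -0.467]
force: [0.2, 0.3, -2.0]
opening: 0.0147
```

Run:
```python
from h import *
s=env.observe()
p2,d=env.grab_frame('scene');crop(p2[:,:,::-1],270,370,170,270,5.8,'pics/s8c.png')
print(s['eef_pos'],s['force'],w2g(s['eef_pos']),s['wrist_torque'])
```

```text
[0.41848079 0.00500609 0.0247861 ] [ 0.17341738  0.31587492 -2.04121803] [-0.13911045  0.00036664] [-0.00865705  0.04827732 -0.00927122]
```

View pics/s8c.png

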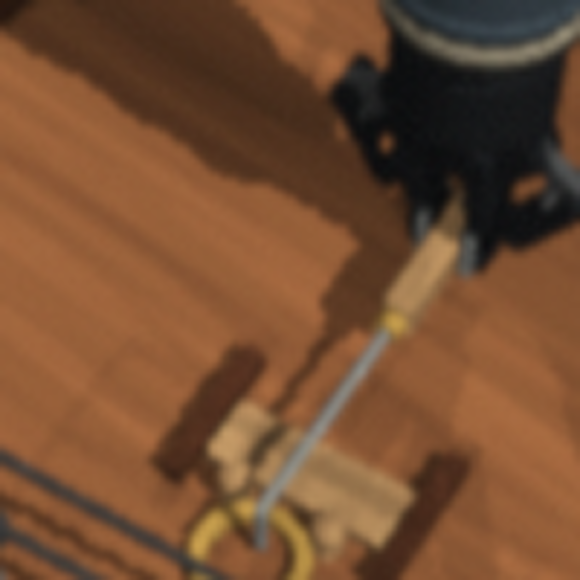

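Request:
{"method": "send_rows", "body": {
  "rows": [
    [0,-0.004,0,0],
    [0,-0.012,0,0],
    [0,-0.022,0,0],
    [0,-0.036,0,0],
    [0,-0.052,0,0],
    [0,-0.066,0,0],
    [0,-0.075,0,0],
    [0,-0.075,0,0]
  ]
}}

```text
time_s: 14.83
eef_pos: [0.419, 0.0049, 0.1018]
tool_rot: [0.532, -0.53, 0.466, -0.468]
force: [0.7, -0.1, -1.3]
opening: 0.015
```

Run:
```python
from h import *
s=env.observe();print(s['eef_pos'])
go(.390,-.2855,.100,-.054)
```

```text
[0.41902656 0.00494318 0.10182628]
t 14.83 shift [ 0.2843  0.0017 -0.0661] turn 0.1828 tilt [ 0.003  0.    -1.   ]
```

Request:
{"method": "send_rows", "body": {
  "rows": [
    [0.01,0,-0.003,0.01],
    [0.035,0,-0.01,0.03],
    [0.07,0,-0.018,0.055],
    [0.106,0,-0.027,0.08],
    [0.142,0,-0.035,0.105],
    [0.178,0,-0.044,0.13],
    [0.212,0,-0.051,0.15],
    [0.242,0,-0.058,0.168]
  ]
}}

```text
time_s: 15.5
eef_pos: [0.39, -0.2449, 0.0989]
tool_rot: [0.489, -0.49, 0.511, -0.51]
force: [1.1, 0.6, -1.2]
opening: 0.0151
```

Request:
{"method": "send_rows", "body": {
  "rows": [
    [0.02,0,-0.004,0.008],
    [0.032,0,-0.006,0.014],
    [0.032,0,-0.006,0.014],
    [0.032,0,-0.006,0.014],
    [0.032,0,-0.006,0.014]
  ]
}}

```text
time_s: 15.92
eef_pos: [0.384, -0.2733, 0.0994]
tool_rot: [0.487, -0.487, 0.513, -0.513]
force: [0.2, 0.7, -1.7]
opening: 0.0151
```

Run:
```python
from h import *
import pickle
s=env.observe();p,d=env.grab_frame('wrist');cv2.imwrite('pics/w9.png',p[:,:,::-1]);pickle.dump((s,d),open('w9.pkl','wb'))
p2,d=env.grab_frame('scene');cv2.imwrite('pics/s9.png',p2[:,:,::-1]);crop(p2[:,:,::-1],200,360,120,280,4,'pics/s9c.png')
print(s['eef_pos'],s['force'])
go(.3905,-.2856,.100,-.054)
```

```text
[ 0.38402518 -0.27330909  0.09942867] [ 0.22712734  0.71350998 -1.65957921]
t 16.02 shift [ 0.012  -0.0003  0.0068] turn 0.0022 tilt [-2.e-04  3.e-04 -1.e+00]
```

View pics/w9.png

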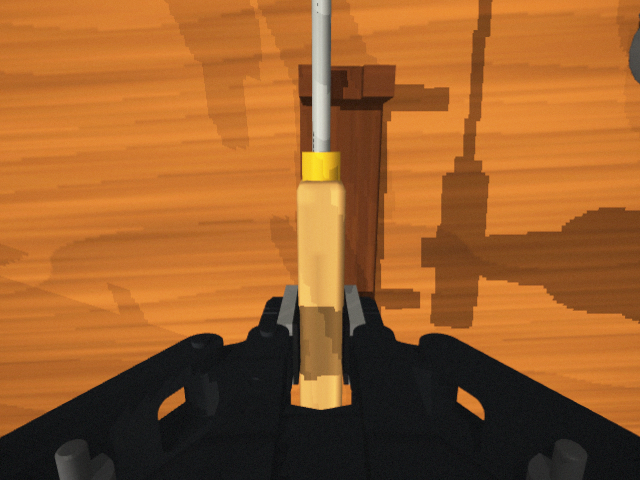

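View pics/s9c.png

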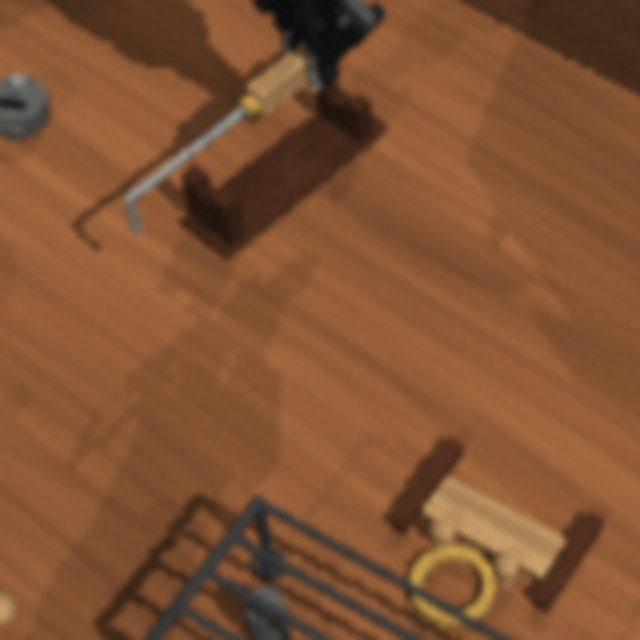

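Request:
{"method": "send_rows", "body": {
  "rows": [
    [0.005,0,0.003,0.001],
    [0.01,0,0.006,0.002],
    [0.012,0,0.0068,0.002],
    [0.012,0,0.0068,0.002],
    [0.012,0,0.0068,0.002],
    [0.012,0,0.0068,0.002]
  ]
}}

```text
time_s: 16.52
eef_pos: [0.3903, -0.2865, 0.0997]
tool_rot: [0.486, -0.486, 0.514, -0.514]
force: [0.4, -0.7, -1.8]
opening: 0.0149
```

Run:
```python
from h import *
import pickle
s=env.observe();p,d=env.grab_frame('wrist');cv2.imwrite('pics/w10.png',p[:,:,::-1])
print(s['eef_pos'],s['force'])
go(.3906,-.2857,.0995,-.054)
a=cv2.imread('pics/w2.png');b=cv2.imread('pics/w10.png')
cv2.imwrite('pics/d10.png',np.hstack([a[60:330,230:400],b[60:330,230:400],cv2.absdiff(a,b)[60:330,230:400]]))
```

```text
[ 0.39032595 -0.28650021  0.09971497] [ 0.36145685 -0.72362946 -1.81217205]
t 16.57 shift [-0.0008  0.0003  0.0002] turn -0.0012 tilt [-1.e-04  1.e-04 -1.e+00]
```

View pics/d10.png

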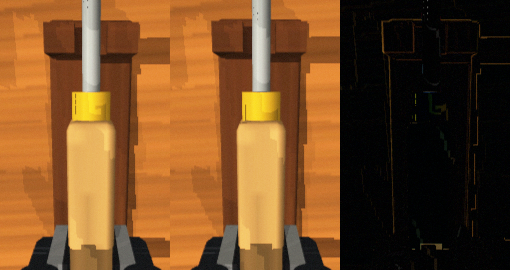

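Request:
{"method": "send_rows", "body": {
  "rows": [
    [-0.0008,0.015,0.0002,-0.001],
    [-0.0008,0.033,0.0002,-0.001],
    [-0.0008,0.048,0.0002,-0.001],
    [-0.0008,0.056,0.0002,-0.001],
    [-0.0008,0.062,0.0002,-0.001],
    [-0.0008,0.067,0.0002,-0.001],
    [-0.0008,0.067,0.0002,-0.001],
    [-0.0008,0.067,0.0002,-0.001]
  ]
}}

```text
time_s: 17.23
eef_pos: [0.3909, -0.2859, 0.0332]
tool_rot: [-0.486, 0.486, -0.513, 0.513]
force: [-0.2, -1.0, -1.6]
opening: 0.0146
```

Request:
{"method": "send_rows", "body": {
  "rows": [
    [0,0.001,0,0],
    [0,0.002,0,0],
    [0,0.002,0,0]
  ]
}}

```text
time_s: 17.48
eef_pos: [0.3908, -0.2859, 0.031]
tool_rot: [-0.486, 0.486, -0.513, 0.514]
force: [0.3, 0.3, -2.4]
opening: 0.0147
```

Request:
{"method": "send_rows", "body": {
  "rows": [
    [0,0.0005,0,0],
    [0,0.001,0,0],
    [0,0.001,0,0]
  ]
}}

```text
time_s: 17.73
eef_pos: [0.3907, -0.2859, 0.0299]
tool_rot: [-0.486, 0.486, -0.513, 0.513]
force: [-0.1, 0.2, -1.2]
opening: 0.0148
```

Request:
{"method": "send_rows", "body": {
  "rows": [
    [0,0.0004,0,0],
    [0,0.0004,0,0]
  ]
}}

```text
time_s: 17.9
eef_pos: [0.3907, -0.2859, 0.0298]
tool_rot: [-0.486, 0.486, -0.513, 0.513]
force: [-2.2, 1.0, 6.7]
opening: 0.0152
```

Request:
{"method": "send_rows", "body": {
  "rows": [
    [0,0,0,0],
    [0,0,0,0],
    [0,0,0,0],
    [0,0,0,0],
    [0,0,0,0],
    [0,0,0,0]
  ],
  "hand": 0.04
}}

```text
time_s: 18.4
eef_pos: [0.3907, -0.2858, 0.0294]
tool_rot: [0.486, -0.486, 0.513, -0.513]
force: [-0.3, -0.1, -0.3]
opening: 0.0398
```

Request:
{"method": "send_rows", "body": {
  "rows": [
    [0,0,0,0],
    [0,-0.005,0,0],
    [0,-0.015,0,0],
    [0,-0.035,0,0],
    [0,-0.065,0,0],
    [0,-0.1,0,0],
    [0,-0.13,0,0],
    [0,-0.13,0,0]
  ],
  "hand": 0.07
}}

```text
time_s: 19.07
eef_pos: [0.3928, -0.2873, 0.1659]
tool_rot: [-0.487, 0.486, -0.51, 0.516]
force: [0.7, -0.9, 0.5]
opening: 0.0699
```

Request:
{"method": "send_rows", "body": {
  "rows": [
    [0,0,0,0],
    [0,0,0,0]
  ],
  "hand": 0.0854
}}

```text
time_s: 19.23
eef_pos: [0.3906, -0.2858, 0.1597]
tool_rot: [-0.486, 0.486, -0.513, 0.514]
force: [-0.2, 0.2, -1.0]
opening: 0.085
```

Run:
```python
from h import *
s=env.observe();p,d=env.grab_frame('wrist');cv2.imwrite('pics/w11.png',p[:,:,::-1])
print(s['eef_pos'],s['force'],s['time_s'])
P=onplane('wrist',[(323.2,163),(322.8,313.5)],.056,s)
p2,d=env.grab_frame('scene');cv2.imwrite('pics/s11.png',p2[:,:,::-1])
p3,d=env.grab_frame('top');cv2.imwrite('pics/t11.png',p3[:,:,::-1])
a=cv2.imread('pics/scene0.png');b=p2[:,:,::-1]
cv2.imwrite('pics/c11.png',np.vstack([np.hstack([cv2.resize(x[y0:y0+100,x0:x0+130],None,fx=3,fy=3,interpolation=cv2.INTER_CUBIC) for x in(a,b)]) for x0,y0 in((205,110),(230,225))]))
```

```text
[ 0.39060426 -0.28577566  0.15969243] [-0.22192476  0.16007237 -0.99069398] 19.2333
```

View pics/w11.png

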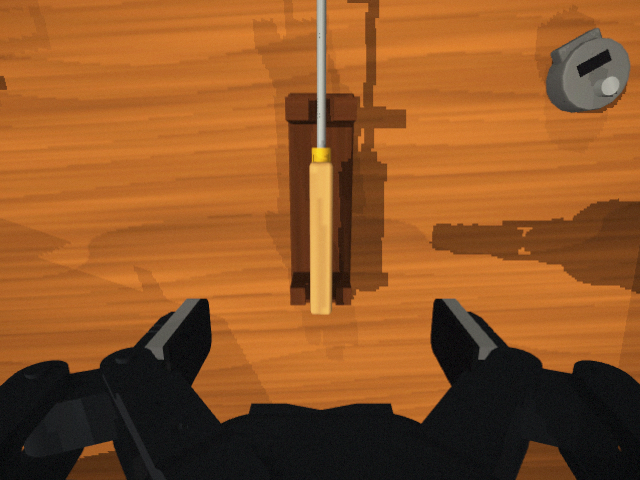

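View pics/c11.png

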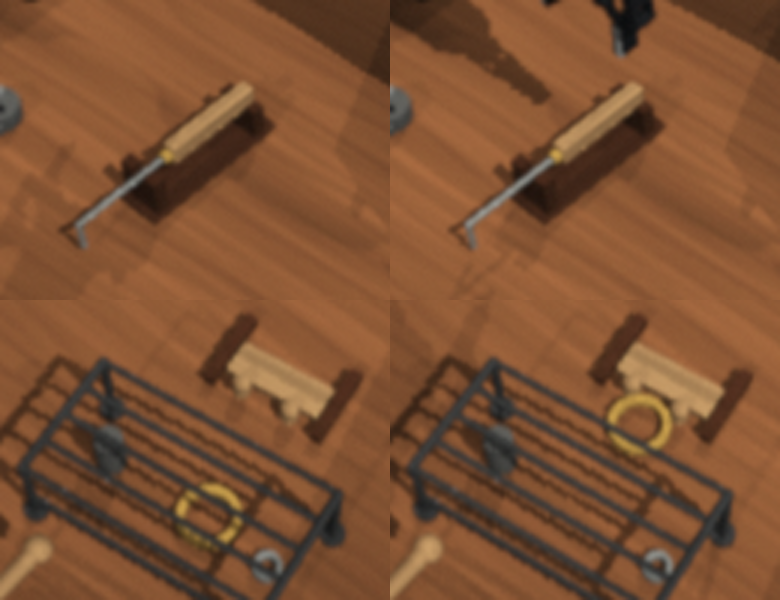

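View pics/t11.png

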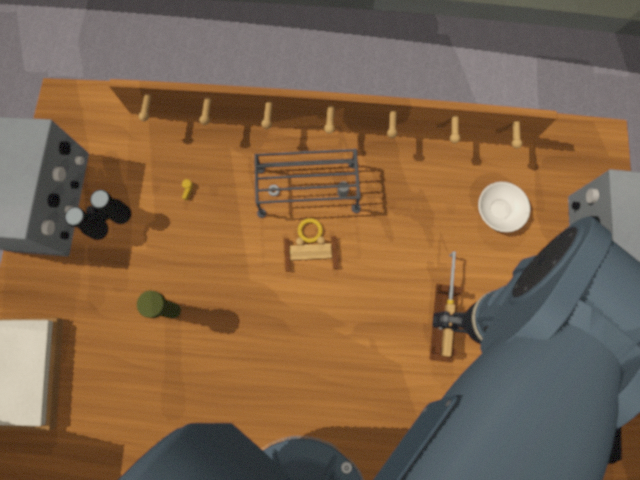

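Run:
```python
from h import *
p=cv2.imread('pics/t11.png');h=cv2.cvtColor(p,cv2.COLOR_BGR2HSV)[205:242,290:335]
m=cv2.inRange(h,(22,150,120),(35,255,255));ys,xs=np.nonzero(m)
(c,r)=cv2.minEnclosingCircle(np.c_[xs,ys].astype(np.float32));print(c,r,len(xs))
w=onplane('top',[(c[0]+290,c[1]+205)],.01)[0];print(w2g(w))
print(env.job_done(),env.observe()['time_s'])
```

```text
(19.435483932495117, 24.725807189941406) 11.692680358886719 169
[0.03673092 0.00036772]
the job is handed in; nothing more can be done
the job is handed in; nothing more can be done
```

The ring is snug against both pegs and the rod is back in its rack. I handed the job in at about 19.4 s of robot time. I saw no failed check, but the exact force on the pegs was only measured at the wrist.

- **Drawing the ring:** I gripped the rod by its handle, lowered the tine through the ring's hole under the guard bars, and drew the ring out between the runners. I felt for the pegs in steps of 0.5 to 1 mm.
- **Snug pull:** I held about 7.8 N for 1 s, then 8.6–9.1 N for another second. The highest wrist reading along the pull was 9.1 N, against the 13 N limit. During the hold the tool was also pulled down by about 3 N beyond the rod's weight; this vanished on release.
- **Ring's final place:** It measures x = 36.7 mm, y = 0.4 mm in the guard's frame. My feel and the first pictures put the seat at about 39 mm, and the 2 mm difference is within the calibration error. In the pictures it lies against both pegs and did not move when I withdrew the tine.
- **Rod and everything else:** Laying the rod back gave a 6.7 N reading as it met the notches, much like the 7.6 N when I gripped it. The before and after pictures show the rod lying as it did at first. The nut, battery, guard, torch and the other things in view look untouched.

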